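Set the stop bar and hold an offcut for marking

TASK

Lay the aluminium stop bar across the sawing board, seated in the slots of both side rails, and let go of it. Then bring the bevelled wooden offcut forward on the board until its long straight face is flush against the bar, and press it with a firm diagonal push on the offcut alone, about 10 N forward into the bar and 10 N down onto the board. Finish while still holding that push; leave the other things on the bench where they are.

Things in the scene. Friction and masses are not known exactly. Their poses are not given: they have to be found in the camera images.
- board: Sawing board fixed to the bench: plywood base 240 x 248 x 18 mm with a wooden rail along each side. Origin: centre of its underside, on the bench; x forward (within 0.25 rad of straight away from the robot), y left, z up. Rails run along x at y = -112 and +112 mm, each 24 mm wide (200 mm free between), tops 48 mm above the bench. No stop but the bar.
- slot_left (a point): Middle of the floor of the slot in the left rail (board x +80, y +112 mm; 28 mm above the bench). The slot runs straight across the rail along board y, open above and at both ends, 28 mm wide along board x (66 to 94 mm), 20 mm deep. Axes as the board's.
- slot_right (a point): The same in the right rail (board x +80, y -112 mm; 28 mm above the bench).
- bar: Stop bar: loose square-edged aluminium bar 300 mm long, 20 wide, 30 high, about 0.3 kg. Starts flat on the bench, left or right of the board. Origin: centre of its underside; x along its length (either end may lead), z up. Seated in both slots it lies along board y with 4 mm play each side, its underside 10 mm above the plywood (28 mm above the bench).
- offcut: Offcut: loose block of dark wood, 60 mm deep (x), 100 long (y), 40 high, about 0.2 kg, lying on the plywood (18 mm above the bench) between the rails, on the robot's side of the slots, turned up to 0.2 rad from the board. Origin: centre of its underside; z up. Its +x face, plain and long, goes against the bar; its -x (rear) side has the bevel. Slides with friction below 1.
- bevel (a point): Middle of the offcut's 45 degree bevel, a flat 28 mm wide along its rear upper edge, 100 mm long: offcut x -20, z +30 mm. The bevel slopes from (x -30, z 20) up to (x -10, z 40) mm; below it the rear face stands upright, 20 mm high. Axes as the offcut's.
- jar: Bystander: an amber glass jar, 66 mm across, 85 mm high, beyond the work. Origin: centre of its underside. To be left alone.
- spraycan: Bystander: a spray can, 56 mm across, 150 mm high, at the left. Origin: centre of its underside. To be left alone.
- tape: Bystander: a cardboard roll lying flat, 90 mm across, 25 mm high, at the left. Origin: centre of its underside. To be left alone.
- screwdriver: Bystander: a screwdriver lying at the right. To be left alone.

How it is judged:
On the way:
1. the stop bar lies seated in the slots of both rails and is let go (z of bar in the frame of board between 0.024 and 0.032 m and x of bar in the frame of board between 0.073 and 0.087 m and y of bar in the frame of board between -0.025 and 0.025 m and angle between the x axis of bar and the y axis of board, either way round below 0.05 rad and angle between bar's own z axis and vertical below 0.05 rad and contact force between bar and the fingers below 0.5 N and linear speed of bar below 0.02 m/s), for 0.2 s.
At the end, for the whole second after the job is handed in: The bar rests in both slots (height within 4 mm), untouched; the offcut lies at rest, flat on the board and flush with the bar (each within 2 degrees), and the fingers keep pressing it with over 4 N on the bar and over 6 N, weight included, on the board; other things moved under 30 mm (z of bar in the frame of board between 0.024 and 0.032 m and x of bar in the frame of board between 0.073 and 0.087 m and y of bar in the frame of board between -0.025 and 0.025 m and angle between the x axis of bar and the y axis of board, either way round below 0.05 rad and angle between bar's own z axis and vertical below 0.05 rad and contact force between bar and the fingers below 0.5 N and contact force between offcut and bar above 4 N and contact force between offcut and board above 6 N and contact force between offcut and the fingers above 4 N and angle between the y axis of offcut and the x axis of bar, either way round below 0.035 rad and angle between offcut's own z axis and vertical below 0.035 rad and z of offcut in the frame of board between 0.014 and 0.022 m and x of offcut in the frame of board between 0.02 and 0.06 m and linear speed of each of offcut, bar below 0.01 m/s); the arm keeps its last pose, push and grip.
It fails at once if the jar is moved by more than 30 mm (distance of jar from where it was at the start of the episode above 0.03 m).
It fails at once if the spraycan is moved by more than 30 mm (distance of spraycan from where it was at the start of the episode above 0.03 m).
It fails at once if the tape is moved by more than 30 mm (distance of tape from where it was at the start of the episode above 0.03 m).
It fails at once if the screwdriver is moved by more than 30 mm (distance of screwdriver from where it was at the start of the episode above 0.03 m).
It also fails if it takes over 58 s, if anything falls off the work surface, if the arm or the gripper's body presses on something with over 40 N, if the wrist force passes 120 N, or if a joint passes its speed limit or range.

ROBOT

A 6-joint arm with a two-finger parallel gripper is mounted at the origin on the work surface. World frame = base frame: x ahead of the robot, y to its left, z up, the work surface at z = 0. Lengths are in m, angles in rad, forces in N, time in s.
With the tool pointing down it reaches from about 0.375 to 0.825 m from the base axis. Payload 5.5 kg.
Tool frame: the origin (TCP) lies at the very end of the fingers, on their centre line; the grasp point (between the pads) lies 19 mm behind it; z points along the fingers, y is the line along which they close (so a half turn about z gives the same grasp; the last joint's range is limited). The gripper opens to 85 mm and grips with 20 to 120 N. Pads are 22 mm wide; open, the fingers measure 114 mm over their backs; the gripper's body (76 mm by 85 mm) begins 54 mm behind the grasp point. The pads swing forward as they close: fully open they stand 13 mm farther back than shut.
Start: joints at [-1.263, 0.314, -0.047, 1.21, 0, 1.571], TCP at [0.182, -0.572, 0.231] pointing down, gripper open.
Joint ranges: [-2.67, 2.67], [-0.69, 1.73], [-1.03, 1.25], [-2.08, 2.16], [-1.42, 1.45], [-3.14, 3.14]. Speed limits (rad/s): [2.39, 2.39, 3.01, 3.14, 3.14, 3.14].

INTERFACE

Orientations are given as a unit quaternion [x, y, z, w].
In Python, from station import robot gives the robot as it stands.
- The arm moves only by the shell command python3 -m handwheel 'ROWS' [OPENING] [FORCE]. ROWS is JSON, a list of rows, each an object of numbers: "x", "y", "z": the shift along the tool's x, y, z each as a share of 300 mm, from -1 to 1; "rx", "ry", "rz": the turn, a rotation vector about the tool's x, y, z each as a share of pi rad, from -1 to 1. A call has exactly 10 rows; each row is the pose to reach, as a shift and turn from the pose commanded when the call began, along the tool's axes at that moment, turning the shorter way round; what a row does not reach only later rows make up. A row lasts 1/8 s, in which the tool goes at most 62.5 mm and 10.7 degrees, less where a joint would pass 70% of its speed; a pose out of reach is approached as far as the arm can. A call with a number of a shift or a turn outside -1 to 1 is refused whole. A call with a gripper value outside its range is refused whole. OPENING is the opening, from 0 (shut) to 1 (fully open), set as the call begins (- or left out, the last holds). The fingers move at their own pace and stop on an object; FORCE is the grip in N (left out, the last holds). Time passes only in rows, so rows that repeat a pose let the fingers close, or fill a call up. It gives the time, the measured TCP pose, the force, the opening and the grip force at its end, in the units of the state.
- robot.get_obs(): the state, without advancing time (a new reading comes with each control period).
- robot.grab_frame(name): name is "scene" or "top" or "wrist"; returns the picture (480x640x3 uint8, blue, green, red); there is no depth.
- robot.camera_info(name): a dict with "fx", "fy", "cx", "cy" (pixels), "position" and "rotation" of the camera in the world. Camera axes: x right, y up, looking along -z (the intrinsics and any distortion apply to the point x, -y, -z); pixel columns grow to the right and rows downward; lengths in m; the calibration is good to about 2 mm. A picture is of the moment at which its call begins: read the wrist's pose just before it. camera_info takes no time and is no camera call; for the wrist camera it gives the pose at the moment of the call.
- robot.hand_in(): hands the job in; it is judged then, once.
The state is a dict: "clock": time; "joint_positions": joint angles; "qd": joint speeds; "tau": joint torques, N m; "eef_pos": TCP position; "eef_rot": TCP orientation; "force": force on the tool from outside, world axes, zero at the start; "torque": the same for the moment, N m; "gripper_width": opening from 0.0 (shut) to 1.0 (fully open); "grasp_force": force on a finger pad.
Only numpy, scipy, OpenCV 4.12 (cv2) and the standard library are available. Lean on these libraries where they do the work, as an engineer would, in place of code of your own. Each camera call takes 0.05 s, during which the arm holds its last target. There are 200 camera calls.

## Working session

There is one attempt and no reset: what is moved stays moved. The work goes in short steps, Python scripts to look and compute and a shell command to move; the robot and the scene stay as the last step left them, time stands still between calls to the robot, and variables do not carry over. Pictures are saved under pics/ and viewed, at most 13 in all, crops included, and the job is handed in when it is done.

```bash
mkdir -p pics; ls
python3 - <<'E'
from station import robot
import cv2
o=robot.get_obs();print(o)
for n in("scene","top"):
    print(n,robot.camera_info(n)); cv2.imwrite(f"pics/{n}0.png",robot.grab_frame(n))
print(robot.camera_info("wrist"))
E
```

```text
pics
{'clock': 0.0, 'joint_positions': array([-1.26300586e+00,  3.14227560e-01, -4.81037857e-02,  1.21019686e+00,
       -2.35611830e-06,  1.57075734e+00]), 'qd': array([-9.89000443e-04,  3.65795349e-04,  1.41937188e-03, -5.99518554e-04,
        8.67309784e-04,  9.21966231e-05]), 'tau': array([ 3.16876376e-04, -5.39592147e+01,  3.39747477e+01,  1.93005614e-02,
        2.54058023e-04, -9.78586066e-07]), 'eef_pos': array([ 0.1815922 , -0.57123947,  0.23042282]), 'eef_rot': array([ 9.88178123e-01,  1.53307690e-01, -1.33885807e-04, -8.55526068e-04]), 'force': array([-0.05412823,  0.17305824,  0.98938408]), 'torque': array([ 0.02559695, -0.01938295, -0.06718472]), 'grasp_force': 0.0, 'gripper_width': 0.9992836459150847}
scene {'fx': 457.64776697412054, 'fy': 457.64776697412054, 'cx': 313.2908440820099, 'cy': 238.49151230633962, 'position': array([1.27482658, 0.0582378 , 1.2057837 ]), 'rotation': array([0.17344747, 0.18549815, 0.70460839, 0.66259597])}
top {'fx': 585.5346439740179, 'fy': 585.5346439740179, 'cx': 321.9923380527832, 'cy': 238.0914849115872, 'position': array([0.45564552, 0.01074288, 1.4530679 ]), 'rotation': array([ 0.03566747, -0.04151462, -0.69669804,  0.71527352])}
{'fx': 335.94606582563756, 'fy': 335.94606582563756, 'cx': 323.2089202478032, 'cy': 240.02068109492177, 'position': array([ 0.25250868, -0.54944108,  0.37208346]), 'rotation': array([-0.11690213,  0.08604106, -0.58470635,  0.79815369])}
```

View pics/top0.png

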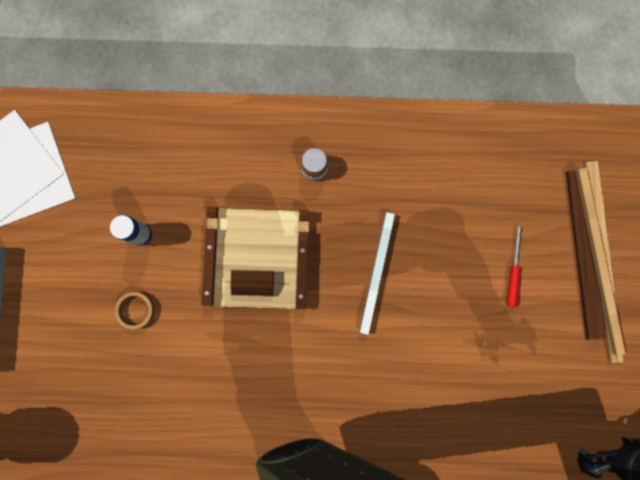

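View pics/scene0.png

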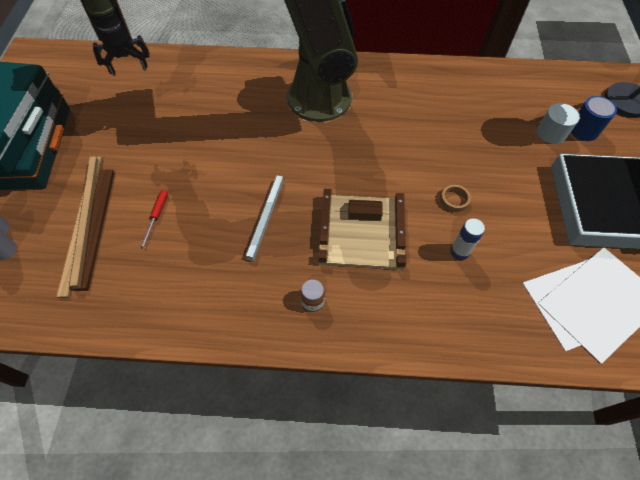

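The top view shows the board at about (258,258), the offcut on it at (253,283), the bar from (390,213) to (365,333), the jar at (314,163), the can at (130,230), the tape at (134,310), and the screwdriver at (515,265). The scene view agrees.

```bash
cat > h.py <<'E'
import numpy as np, cv2
from scipy.spatial.transform import Rotation as R
def ray(ci,uv,z):
    uv=np.atleast_2d(uv).astype(float)
    d=np.c_[(uv[:,0]-ci["cx"])/ci["fx"],-(uv[:,1]-ci["cy"])/ci["fy"],-np.ones(len(uv))]
    d=R.from_quat(ci["rotation"]).apply(d); p=np.array(ci["position"])
    return p+d*((z-p[2])/d[:,2])[:,None]
def proj(ci,P):
    c=R.from_quat(ci["rotation"]).inv().apply(np.atleast_2d(P)-ci["position"])
    return np.c_[ci["cx"]+ci["fx"]*c[:,0]/-c[:,2],ci["cy"]-ci["fy"]*c[:,1]/-c[:,2]]
E
python3 - <<'E'
from h import *
from station import robot
ci=robot.camera_info("top"); im=cv2.imread("pics/top0.png")
hsv=cv2.cvtColor(im,cv2.COLOR_BGR2HSV)
def blob(m,box):
    k=np.zeros(m.shape,np.uint8);x0,y0,x1,y1=box;k[y0:y1,x0:x1]=m[y0:y1,x0:x1]*255
    c=max(cv2.findContours(k,0,cv2.CHAIN_APPROX_NONE)[0],key=cv2.contourArea);return c
c=blob((hsv[...,1]<90)&(hsv[...,2]>120),(340,200,420,345))
r=cv2.minAreaRect(c);b=cv2.boxPoints(r);P=ray(ci,b,.03);print("bar",r,P.round(4).tolist(),[np.linalg.norm(P[i]-P[i-1]).round(4) for i in range(4)],P.mean(0))
for n,box in(("L",(195,200,221,315)),("R",(292,200,325,315)),("off",(228,268,276,298))):
    c=blob(hsv[...,2]<95,box);r=cv2.minAreaRect(c);b=cv2.boxPoints(r)
    P=ray(ci,b,.058 if n=="off" else .048);print(n,np.round(r[0],1),b.round(1).tolist(),P[:,:2].round(4).tolist(),[np.linalg.norm(P[i]-P[i-1]).round(4) for i in range(4)])
cv2.imwrite("pics/topcrop.png",cv2.resize(im[195:345,190:410],None,fx=3.6,fy=3.6,interpolation=cv2.INTER_CUBIC))
E
```

```text
bar ((376.5846252441406, 272.91070556640625), (10.553337097167969, 124.31922149658203), 12.13132095336914) [[0.3858, -0.0923, 0.03], [0.6829, -0.151, 0.03], [0.6781, -0.1765, 0.03], [0.3811, -0.1172, 0.03]] [np.float64(0.0253), np.float64(0.3029), np.float64(0.0259), np.float64(0.3028)] [ 0.53195689 -0.13425168  0.03      ]
L [210.  267.3] [[202.39999389648438, 304.5], [207.10000610351562, 229.39999389648438], [217.60000610351562, 230.10000610351562], [212.89999389648438, 305.1000061035156]] [[0.4434, 0.2815], [0.6234, 0.2788], [0.6225, 0.2534], [0.4425, 0.2564]] [np.float64(0.0251), np.float64(0.18), np.float64(0.0254), np.float64(0.18)]
R [308.7 259.7] [[296.0, 307.8999938964844], [299.70001220703125, 210.6999969482422], [321.3999938964844, 211.60000610351562], [317.70001220703125, 308.79998779296875]] [[0.4409, 0.0588], [0.6752, 0.0569], [0.6746, 0.0041], [0.4403, 0.007]] [np.float64(0.0518), np.float64(0.2343), np.float64(0.0528), np.float64(0.2343)]
off [253.2 283. ] [[230.60000610351562, 294.0], [231.39999389648438, 270.5], [275.70001220703125, 272.0], [275.0, 295.3999938964844]] [[0.4699, 0.2142], [0.5255, 0.2147], [0.5247, 0.1091], [0.4691, 0.1091]] [np.float64(0.1051), np.float64(0.0556), np.float64(0.1056), np.float64(0.0556)]
```

View pics/topcrop.png

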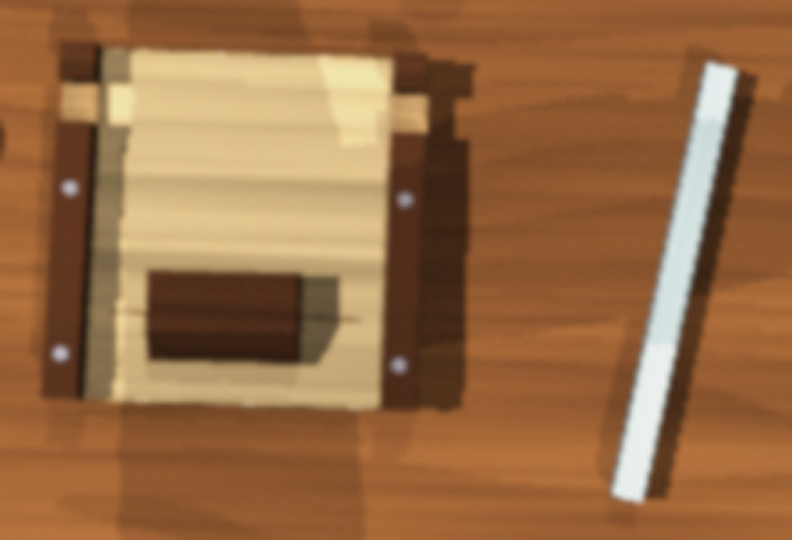

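The crop shows the left slot floor at crop (80,103), i.e. top px (212.2,223.6), and the right slot at (411,114), i.e. (304.2,226.7). The offcut is nearly square to the board. Next I move toward the bar and the board.

```bash
python3 -m handwheel '[{"x":0.2,"y":-0.17,"z":-0.1},{"x":0.4,"y":-0.33,"z":-0.2},{"x":0.55,"y":-0.47,"z":-0.3},{"x":0.7,"y":-0.6,"z":-0.3},{"x":0.8,"y":-0.7,"z":-0.3},{"x":0.8,"y":-0.75,"z":-0.3},{"x":0.8,"y":-0.8,"z":-0.3},{"x":0.8,"y":-0.8,"z":-0.3},{"x":0.8,"y":-0.8,"z":-0.3},{"x":0.8,"y":-0.8,"z":-0.3}]' 1 40
python3 - <<'E'
from h import *
from station import robot
o=robot.get_obs();print(o["clock"],o["joint_positions"].round(3),o["eef_pos"].round(4),R.from_quat(o["eef_rot"]).as_matrix().round(3).tolist())
ci=robot.camera_info("top")
S=ray(ci,[[212.2,223.6],[304.2,226.7]],.028);print(S,np.linalg.norm(S[0]-S[1]))
d=S[0]-S[1];print("yaw",np.arctan2(-d[0],d[1]))
print("jar",ray(ci,[[314,158]],.085),"can",ray(ci,[[122,227]],.15))
E
```

```text
0.1 [-1.263  0.314 -0.048  1.21   0.     1.571] [ 0.1816 -0.5713  0.2305] [[0.953, 0.303, -0.0], [0.303, -0.953, 0.001], [0.0, -0.002, -1.0]]
[[0.64053171 0.27085835 0.028     ]
 [0.63896885 0.04531688 0.028     ]] 0.22554689033012762
yaw -0.006929247343880238
jar [[0.79744572 0.02537211 0.085     ]] can [[0.61158911 0.4494936  0.15      ]]invalid input
```

```bash
python3 -m handwheel '[{"x":0.2,"y":-0.17,"z":-0.1,"rx":0,"ry":0,"rz":0},{"x":0.4,"y":-0.33,"z":-0.2,"rx":0,"ry":0,"rz":0},{"x":0.55,"y":-0.47,"z":-0.3,"rx":0,"ry":0,"rz":0},{"x":0.7,"y":-0.6,"z":-0.3,"rx":0,"ry":0,"rz":0},{"x":0.8,"y":-0.7,"z":-0.3,"rx":0,"ry":0,"rz":0},{"x":0.8,"y":-0.75,"z":-0.3,"rx":0,"ry":0,"rz":0},{"x":0.8,"y":-0.8,"z":-0.3,"rx":0,"ry":0,"rz":0},{"x":0.8,"y":-0.8,"z":-0.3,"rx":0,"ry":0,"rz":0},{"x":0.8,"y":-0.8,"z":-0.3,"rx":0,"ry":0,"rz":0},{"x":0.8,"y":-0.8,"z":-0.3,"rx":0,"ry":0,"rz":0}]' 1.0 40
python3 - <<'E'
from h import *
from station import robot
o=robot.get_obs();print(o["clock"],o["joint_positions"].round(3),o["eef_pos"].round(4),R.from_quat(o["eef_rot"]).as_matrix().round(3).tolist())
E
```

```text
clock: 1.35
eef_pos: [0.3375, -0.2714, 0.321]
eef_rot: [0.988, 0.152, -0.0, -0.0]
force: [-0.0, -0.6, -0.1]
gripper_width: 0.999
grasp_force: 0.0
1.35 [-0.677 -0.026 -0.241  1.356 -0.     2.158] [ 0.3375 -0.2714  0.321 ] [[0.954, 0.301, -0.0], [0.301, -0.954, 0.0], [-0.0, -0.0, -1.0]]
```

```bash
python3 -m handwheel '[{"x":0.1,"y":-0.03,"z":0.03,"rx":0,"ry":0,"rz":-0.059},{"x":0.2,"y":-0.06,"z":0.07,"rx":0,"ry":0,"rz":-0.118},{"x":0.3,"y":-0.1,"z":0.1,"rx":0,"ry":0,"rz":-0.177},{"x":0.4,"y":-0.13,"z":0.15,"rx":0,"ry":0,"rz":-0.236},{"x":0.5,"y":-0.16,"z":0.2,"rx":0,"ry":0,"rz":-0.295},{"x":0.6,"y":-0.2,"z":0.25,"rx":0,"ry":0,"rz":-0.354},{"x":0.7,"y":-0.22,"z":0.3,"rx":0,"ry":0,"rz":-0.413},{"x":0.757,"y":-0.24,"z":0.33,"rx":0,"ry":0,"rz":-0.472},{"x":0.757,"y":-0.24,"z":0.33,"rx":0,"ry":0,"rz":-0.53},{"x":0.757,"y":-0.24,"z":0.33,"rx":0,"ry":0,"rz":-0.59}]' &&
python3 -m handwheel '[{"x":0,"y":0,"z":0,"rx":0,"ry":0,"rz":-0.059},{"x":0,"y":0,"z":0,"rx":0,"ry":0,"rz":-0.118},{"x":0,"y":0,"z":0,"rx":0,"ry":0,"rz":-0.177},{"x":0,"y":0,"z":0,"rx":0,"ry":0,"rz":-0.236},{"x":0,"y":0,"z":0,"rx":0,"ry":0,"rz":-0.249},{"x":0,"y":0,"z":0,"rx":0,"ry":0,"rz":-0.249},{"x":0,"y":0,"z":0,"rx":0,"ry":0,"rz":-0.249},{"x":0,"y":0,"z":0,"rx":0,"ry":0,"rz":-0.249},{"x":0,"y":0,"z":0,"rx":0,"ry":0,"rz":-0.249},{"x":0,"y":0,"z":0,"rx":0,"ry":0,"rz":-0.249}]'
python3 - <<'E'
from h import *
from station import robot
o=robot.get_obs();print(o["clock"],o["joint_positions"].round(3),o["eef_pos"].round(4),R.from_quat(o["eef_rot"]).as_matrix().round(3).tolist())
ci=robot.camera_info("wrist");np.save("w1.npy",ci,allow_pickle=True);cv2.imwrite("pics/w1.png",robot.grab_frame("wrist"))
E
```

```text
clock: 2.6
eef_pos: [0.5325, -0.1336, 0.2215]
eef_rot: [0.469, 0.883, -0.0, -0.001]
force: [0.2, 0.9, -0.9]
gripper_width: 1.001
grasp_force: 0.0
clock: 3.85
eef_pos: [0.5324, -0.1329, 0.2223]
eef_rot: [0.099, 0.995, 0.0, 0.0]
force: [-0.5, -1.0, -0.3]
gripper_width: 0.999
grasp_force: 0.0
3.85 [-0.245  0.221 -0.189  1.16   0.    -0.046] [ 0.5324 -0.1329  0.2223] [[-0.98, 0.198, 0.0], [0.198, 0.98, 0.0], [-0.0, 0.0, -1.0]]
```

View pics/w1.png

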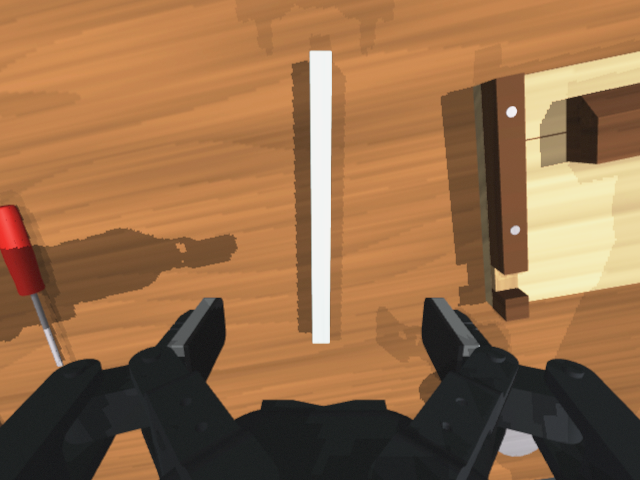

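The wrist view has the whole bar from (320,51) to (321,343), running along the tool's x. At right it shows the board's right rail from (508,75) to (510,315), with the slot at about (505,282) and part of the offcut.

Run:
```python
from h import *
ci=np.load("w1.npy",allow_pickle=True).item(); im=cv2.imread("pics/w1.png");hsv=cv2.cvtColor(im,cv2.COLOR_BGR2HSV)
k=((hsv[...,1]<60)&(hsv[...,2]>150)).astype(np.uint8)*255; k[:,:280]=0;k[:,360:]=0
c=max(cv2.findContours(k,0,cv2.CHAIN_APPROX_NONE)[0],key=cv2.contourArea).reshape(-1,2)
P=ray(ci,c,.03)[:,:2].astype(np.float32);r=cv2.minAreaRect(P*1000);print("bar",r)
d=np.linalg.svd(P-P.mean(0),full_matrices=False)[2][0];print(np.degrees(np.arctan2(d[1],d[0])))
# right rail: outer-top corners + slot corners (z .048)
pts=[[495,78],[524,73],[527,271],[499,275],[527,290],[500,297],[529,315],[503,321]]
print(ray(ci,pts,.048)[:,:2].round(4).tolist())
```

```text
bar ((533.8523559570312, -136.4281768798828), (20.344331741333008, 298.1258544921875), 78.40082550048828)
-11.604962
[[0.442, 0.0355], [0.443, 0.06], [0.6277, 0.0573], [0.6265, 0.0294], [0.649, 0.0568], [0.6514, 0.0292], [0.6785, 0.058], [0.6803, 0.0309]]
```

```bash
python3 -m handwheel '[{"x":-0.007,"y":-0.011,"z":0.15,"rx":0,"ry":0,"rz":0},{"x":-0.007,"y":-0.011,"z":0.3,"rx":0,"ry":0,"rz":0},{"x":-0.007,"y":-0.011,"z":0.45,"rx":0,"ry":0,"rz":0},{"x":-0.007,"y":-0.011,"z":0.58,"rx":0,"ry":0,"rz":0},{"x":-0.007,"y":-0.011,"z":0.66,"rx":0,"ry":0,"rz":0},{"x":-0.007,"y":-0.011,"z":0.7,"rx":0,"ry":0,"rz":0},{"x":-0.007,"y":-0.011,"z":0.715,"rx":0,"ry":0,"rz":0},{"x":-0.007,"y":-0.011,"z":0.715,"rx":0,"ry":0,"rz":0},{"x":-0.007,"y":-0.011,"z":0.715,"rx":0,"ry":0,"rz":0},{"x":-0.007,"y":-0.011,"z":0.715,"rx":0,"ry":0,"rz":0}]' && 
python3 -m handwheel '[{"x":0,"y":0,"z":0,"rx":0,"ry":0,"rz":0},{"x":0,"y":0,"z":0,"rx":0,"ry":0,"rz":0},{"x":0,"y":0,"z":0,"rx":0,"ry":0,"rz":0},{"x":0,"y":0,"z":0,"rx":0,"ry":0,"rz":0},{"x":0,"y":0,"z":0,"rx":0,"ry":0,"rz":0},{"x":0,"y":0,"z":0,"rx":0,"ry":0,"rz":0},{"x":0,"y":0,"z":0,"rx":0,"ry":0,"rz":0},{"x":0,"y":0,"z":0,"rx":0,"ry":0,"rz":0},{"x":0,"y":0,"z":0,"rx":0,"ry":0,"rz":0},{"x":0,"y":0,"z":0,"rx":0,"ry":0,"rz":0}]' 0 60
```

```text
clock: 5.15
eef_pos: [0.5345, -0.1368, 0.0086]
eef_rot: [0.099, 0.995, -0.0, 0.001]
force: [1.1, 0.4, -0.7]
gripper_width: 1.003
grasp_force: 0.0
clock: 6.4
eef_pos: [0.534, -0.1365, 0.008]
eef_rot: [0.099, 0.995, 0.0, 0.0]
force: [-0.8, 0.9, 6.1]
gripper_width: 0.22
grasp_force: 59.5
```

```bash
python3 -m handwheel '[{"x":0,"y":0,"z":-0.15,"rx":0,"ry":0,"rz":0},{"x":0,"y":0,"z":-0.33,"rx":0,"ry":0,"rz":0.02},{"x":-0.02,"y":0.12,"z":-0.48,"rx":0,"ry":0,"rz":0.07},{"x":-0.04,"y":0.27,"z":-0.5,"rx":0,"ry":0,"rz":0.125},{"x":-0.06,"y":0.42,"z":-0.5,"rx":0,"ry":0,"rz":0.18},{"x":-0.08,"y":0.57,"z":-0.5,"rx":0,"ry":0,"rz":0.235},{"x":-0.1,"y":0.72,"z":-0.5,"rx":0,"ry":0,"rz":0.29},{"x":-0.12,"y":0.85,"z":-0.5,"rx":0,"ry":0,"rz":0.345},{"x":-0.14,"y":0.94,"z":-0.5,"rx":0,"ry":0,"rz":0.4},{"x":-0.151,"y":1.0,"z":-0.5,"rx":0,"ry":0,"rz":0.4395}]' && 
python3 -m handwheel '[{"x":0.03,"y":0.01,"z":0,"rx":0,"ry":0,"rz":0},{"x":0.03,"y":0.01,"z":0,"rx":0,"ry":0,"rz":0},{"x":0.03,"y":0.01,"z":0,"rx":0,"ry":0,"rz":0},{"x":0.03,"y":0.01,"z":0,"rx":0,"ry":0,"rz":0},{"x":0.03,"y":0.01,"z":0,"rx":0,"ry":0,"rz":0},{"x":0.03,"y":0.01,"z":0,"rx":0,"ry":0,"rz":0},{"x":0.03,"y":0.01,"z":0,"rx":0,"ry":0,"rz":0},{"x":0.03,"y":0.01,"z":0,"rx":0,"ry":0,"rz":0},{"x":0.03,"y":0.01,"z":0,"rx":0,"ry":0,"rz":0},{"x":0.03,"y":0.01,"z":0,"rx":0,"ry":0,"rz":0}]'
python3 - <<'E'
from h import *
from station import robot
o=robot.get_obs();print(o["clock"],o["joint_positions"].round(3),o["eef_pos"].round(4),R.from_quat(o["eef_rot"]).as_matrix().round(3).tolist())
ci=robot.camera_info("wrist");np.save("w2.npy",ci,allow_pickle=True);cv2.imwrite("pics/w2.png",robot.grab_frame("wrist"))
E
```

```text
clock: 7.65
eef_pos: [0.6372, 0.1496, 0.1563]
eef_rot: [0.711, 0.703, -0.001, -0.0]
force: [0.2, -0.1, -2.2]
gripper_width: 0.22
grasp_force: 59.4
clock: 8.9
eef_pos: [0.6406, 0.1576, 0.1578]
eef_rot: [0.71, 0.704, -0.0, 0.0]
force: [-0.2, 0.8, -1.9]
gripper_width: 0.218
grasp_force: 59.4
8.9 [ 0.241  0.46  -0.004  1.107 -0.     1.821] [0.6406 0.1576 0.1578] [[0.009, 1.0, 0.0], [1.0, -0.009, -0.0], [-0.0, 0.0, -1.0]]
```

View pics/w2.png

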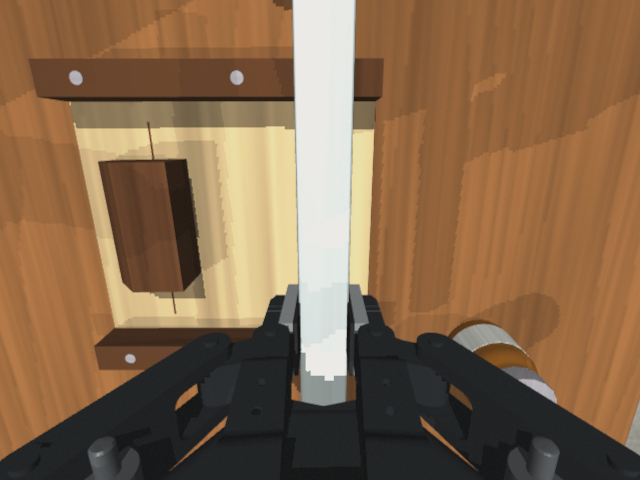

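The wrist view shows the bar held centred (px 293–357 at the left rail's row) over the left slot, which is hidden behind it. The left rail's top spans (31,59) to (384,59) and (41,97) to (383,98). The offcut's top is visible from (100,160) to (185,290).

Run:
```python
from h import *
ci=np.load("w2.npy",allow_pickle=True).item()
im=cv2.imread("pics/w2.png")
P=ray(ci,[[31,59],[384,59],[41,97],[383,98]],.048)[:,:2];print(P.round(4).tolist())
for a,b in((0,1),(2,3)): d=P[b]-P[a];print("yaw",np.arctan2(d[1],d[0]),np.linalg.norm(d))
c=P.mean(0);yaw=-.01;print("left rail c",c,"slot",c+.08*np.array([np.cos(yaw),np.sin(yaw)]))
print("bar px at z .15ish",ray(ci,[[293,60],[357,60],[299,230],[350,230]],.178)[:,:2].round(4).tolist())
print("offcut top(.058)",ray(ci,[[163,160],[186,160],[184,291],[98,161],[122,291]],.058)[:,:2].round(4).tolist())
```

```text
[[0.4466, 0.2841], [0.6838, 0.2816], [0.4473, 0.2605], [0.6842, 0.2573]]
yaw -0.010422982469720014 0.23729695161490685
yaw -0.013151463372654645 0.23687003564106737
left rail c [0.56546649 0.2708893 ] slot [0.64546249 0.27008932]
bar px at z .15ish [[0.6328, 0.2552], [0.6536, 0.255], [0.633, 0.1981], [0.6521, 0.1979]]
offcut top(.058) [[0.5301, 0.2177], [0.5462, 0.2175], [0.5318, 0.1173], [0.4845, 0.2175], [0.4831, 0.1178]]
```

```bash
python3 -m handwheel '[{"x":0,"y":0.003,"z":0.1,"rx":0,"ry":0,"rz":0},{"x":0,"y":0.003,"z":0.2,"rx":0,"ry":0,"rz":0},{"x":0,"y":0.003,"z":0.27,"rx":0,"ry":0,"rz":0},{"x":0,"y":0.003,"z":0.31,"rx":0,"ry":0,"rz":0},{"x":0,"y":0.003,"z":0.32,"rx":0,"ry":0,"rz":0},{"x":0,"y":0.003,"z":0.32,"rx":0,"ry":0,"rz":0},{"x":0,"y":0.003,"z":0.32,"rx":0,"ry":0,"rz":0},{"x":0,"y":0.003,"z":0.32,"rx":0,"ry":0,"rz":0},{"x":0,"y":0.003,"z":0.32,"rx":0,"ry":0,"rz":0},{"x":0,"y":0.003,"z":0.32,"rx":0,"ry":0,"rz":0}]'
python3 - <<'E'
from h import *
from station import robot
o=robot.get_obs()
ci=robot.camera_info("wrist");np.save("w3.npy",ci,allow_pickle=True);a=robot.grab_frame("wrist");b=robot.grab_frame("top");cv2.imwrite("pics/t3.png",b)
s=robot.grab_frame("scene")
cv2.imwrite("pics/w3.png",np.vstack([a[0:240],cv2.resize(s[170:290,250:570],None,fx=2,fy=2)]))
cv2.imwrite("pics/w3raw.png",a)
E
```

```text
clock: 10.2
eef_pos: [0.6415, 0.1575, 0.0619]
eef_rot: [0.71, 0.704, 0.0, 0.0]
force: [-0.6, -0.7, -1.9]
gripper_width: 0.227
grasp_force: 59.5
```

View pics/w3.png

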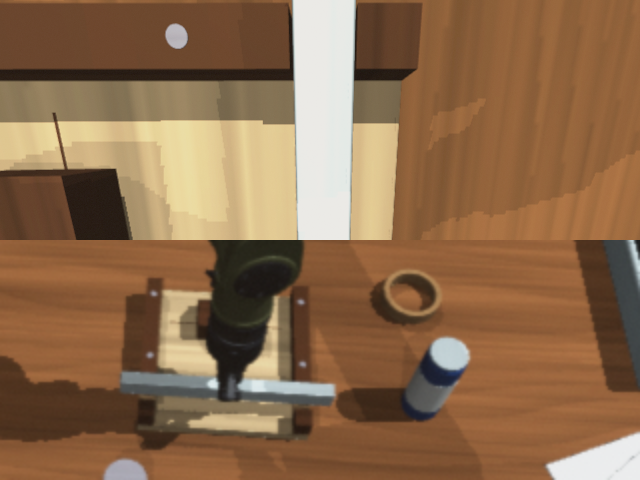

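At this height the left slot's edges show at px 290 and 356 (row ~35), and the bar lies between them at about 293–355, so it is nearly centred.

Run:
```python
from h import *
ci=np.load("w3.npy",allow_pickle=True).item();a=cv2.imread("pics/w3raw.png")
for r in(15,35,55): 
    g=a[r,275:375].astype(int).sum(1);e=[(275+i,int(v)) for i,v in enumerate(np.diff(g)) if abs(v)>60];print(r,e)
print(ray(ci,[[290,35],[356,35]],.048)[:,:2].round(4).tolist(),ray(ci,[[294,35],[354.5,35]],.083)[:,:2].round(4).tolist())
```

```text
15 [(288, -68), (290, 89), (291, 171), (292, 211), (293, 91), (353, -120), (354, -161), (355, -279)]
35 [(288, -89), (291, 177), (292, 235), (293, 153), (352, -72), (353, -146), (354, -316), (356, 63)]
55 [(289, -82), (292, 222), (293, 249), (294, 87), (352, -125), (353, -158), (354, -285)]
[[0.6303, 0.2714], [0.6572, 0.2711]] [[0.6345, 0.2622], [0.6536, 0.262]]
```

```bash
python3 -m handwheel '[{"x":0,"y":0,"z":0.02,"rx":0,"ry":0,"rz":0},{"x":0,"y":0,"z":0.035,"rx":0,"ry":0,"rz":0},{"x":0,"y":0,"z":0.05,"rx":0,"ry":0,"rz":0},{"x":0,"y":0,"z":0.06,"rx":0,"ry":0,"rz":0},{"x":0,"y":0,"z":0.07,"rx":0,"ry":0,"rz":0},{"x":0,"y":0,"z":0.078,"rx":0,"ry":0,"rz":0},{"x":0,"y":0,"z":0.083,"rx":0,"ry":0,"rz":0},{"x":0,"y":0,"z":0.083,"rx":0,"ry":0,"rz":0},{"x":0,"y":0,"z":0.083,"rx":0,"ry":0,"rz":0},{"x":0,"y":0,"z":0.083,"rx":0,"ry":0,"rz":0}]'
```

```text
clock: 11.6
eef_pos: [0.6416, 0.1575, 0.037]
eef_rot: [0.71, 0.704, 0.0, 0.0]
force: [-0.6, -0.5, -2.1]
gripper_width: 0.224
grasp_force: 59.5
```

```bash
python3 -m handwheel '[{"x":0,"y":0,"z":0,"rx":0,"ry":0,"rz":0},{"x":0,"y":0,"z":0,"rx":0,"ry":0,"rz":0},{"x":0,"y":0,"z":0,"rx":0,"ry":0,"rz":0},{"x":0,"y":0,"z":0,"rx":0,"ry":0,"rz":0},{"x":0,"y":0,"z":0,"rx":0,"ry":0,"rz":0},{"x":0,"y":0,"z":0,"rx":0,"ry":0,"rz":0},{"x":0,"y":0,"z":0,"rx":0,"ry":0,"rz":0},{"x":0,"y":0,"z":0,"rx":0,"ry":0,"rz":0},{"x":0,"y":0,"z":0,"rx":0,"ry":0,"rz":0},{"x":0,"y":0,"z":0,"rx":0,"ry":0,"rz":0}]' 0.6 && python3 -m handwheel '[{"x":0,"y":0,"z":-0.05,"rx":0,"ry":0,"rz":0},{"x":0,"y":0,"z":-0.12,"rx":0,"ry":0,"rz":0},{"x":0,"y":0,"z":-0.2,"rx":0,"ry":0,"rz":0},{"x":0,"y":0,"z":-0.3,"rx":0,"ry":0,"rz":0},{"x":0,"y":-0.1,"z":-0.4,"rx":0,"ry":0,"rz":0},{"x":0,"y":-0.25,"z":-0.4,"rx":0,"ry":0,"rz":0},{"x":0,"y":-0.4,"z":-0.4,"rx":0,"ry":0,"rz":0},{"x":0,"y":-0.5,"z":-0.4,"rx":0,"ry":0,"rz":0},{"x":0,"y":-0.6,"z":-0.4,"rx":0,"ry":0,"rz":0},{"x":0,"y":-0.6,"z":-0.4,"rx":0,"ry":0,"rz":0}]'
python3 - <<'E'
from h import *
from station import robot
print(robot.get_obs()["joint_positions"].round(3))
ci=robot.camera_info("wrist");np.save("w4.npy",ci,allow_pickle=True);cv2.imwrite("pics/w4.png",robot.grab_frame("wrist"))
E
```

```text
clock: 12.85
eef_pos: [0.6415, 0.1575, 0.0369]
eef_rot: [0.71, 0.704, 0.0, 0.0]
force: [0.5, 0.3, -0.9]
gripper_width: 0.6
grasp_force: 0.0
clock: 14.1
eef_pos: [0.4599, 0.1591, 0.1581]
eef_rot: [0.71, 0.704, 0.0, 0.0]
force: [0.0, 0.1, -0.4]
gripper_width: 0.599
grasp_force: 0.0
[ 0.333  0.146 -0.433  0.992  0.     1.912]
```

View pics/w4.png

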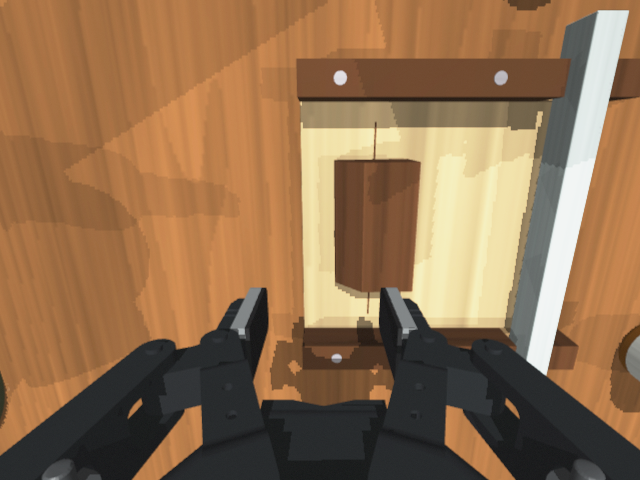

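The bar lies in both slots, seen from (612,12) to (537,370). The offcut's front top edge runs (419,161)–(413,291), its ridge is near x≈375, and its rear bevel foot runs (335,160)–(336,285).

Run:
```python
from h import *
ci=np.load("w4.npy",allow_pickle=True).item()
def s(n,p,z):
    P=ray(ci,p,z)[:,:2];d=P[0]-P[1];print(n,P.round(4).tolist(),"len",np.linalg.norm(d).round(4),"yaw",np.arctan2(-d[0],d[1]).round(4))
s("front top",[[419,161],[413,291]],.058)
s("bevel foot",[[335,160],[336,285]],.038)
s("left end",[[358,160],[419,161]],.058)
s("bar top rear",[[598,12],[528,368]],.058)
s("bar top front",[[629,12],[548,371]],.058)
s("left rail",[[297,59],[299,97]],.048)
```

```text
front top [[0.5288, 0.2167], [0.5313, 0.1169]] len 0.0999 yaw 0.0251
bevel foot [[0.4706, 0.2168], [0.4715, 0.1136]] len 0.1032 yaw 0.0087
left end [[0.486, 0.2178], [0.5288, 0.2167]] len 0.0428 yaw 1.5452
bar top rear [[0.634, 0.3064], [0.6337, 0.0444]] len 0.262 yaw -0.0009
bar top front [[0.6533, 0.3062], [0.6513, 0.0412]] len 0.265 yaw -0.0078
left rail [[0.4446, 0.2839], [0.4452, 0.2602]] len 0.0237 yaw 0.0265
```

```bash
python3 -m handwheel '[{"x":0.027,"y":-0.083,"z":0,"rx":0,"ry":0,"rz":0},{"x":0.027,"y":-0.083,"z":0.05,"rx":0,"ry":0,"rz":0},{"x":0.027,"y":-0.083,"z":0.12,"rx":0,"ry":0,"rz":0},{"x":0.027,"y":-0.083,"z":0.2,"rx":0,"ry":0,"rz":0},{"x":0.027,"y":-0.083,"z":0.28,"rx":0,"ry":0,"rz":0},{"x":0.027,"y":-0.083,"z":0.35,"rx":0,"ry":0,"rz":0},{"x":0.027,"y":-0.083,"z":0.4,"rx":0,"ry":0,"rz":0},{"x":0.027,"y":-0.083,"z":0.427,"rx":0,"ry":0,"rz":0},{"x":0.027,"y":-0.083,"z":0.427,"rx":0,"ry":0,"rz":0},{"x":0.027,"y":-0.083,"z":0.427,"rx":0,"ry":0,"rz":0}]' 0 80 && python3 -m handwheel '[{"x":0,"y":0.03,"z":0,"rx":0,"ry":0,"rz":0},{"x":0,"y":0.06,"z":0,"rx":0,"ry":0,"rz":0},{"x":0,"y":0.09,"z":0,"rx":0,"ry":0,"rz":0},{"x":0,"y":0.12,"z":0,"rx":0,"ry":0,"rz":0},{"x":0,"y":0.16,"z":0,"rx":0,"ry":0,"rz":0},{"x":0,"y":0.2,"z":0,"rx":0,"ry":0,"rz":0},{"x":0,"y":0.24,"z":0,"rx":0,"ry":0,"rz":0},{"x":0,"y":0.28,"z":0,"rx":0,"ry":0,"rz":0},{"x":0,"y":0.32,"z":0,"rx":0,"ry":0,"rz":0},{"x":0,"y":0.36,"z":0,"rx":0,"ry":0,"rz":0}]'
python3 - <<'E'
from h import *
from station import robot
np.save("w5.npy",robot.camera_info("wrist"),allow_pickle=True);cv2.imwrite("pics/w5.png",robot.grab_frame("wrist"))
E
```

```text
clock: 15.4
eef_pos: [0.4373, 0.1676, 0.0294]
eef_rot: [0.71, 0.704, 0.001, 0.0]
force: [-0.6, -0.1, -0.3]
gripper_width: 0.002
grasp_force: 0.0
clock: 16.65
eef_pos: [0.5433, 0.1665, 0.0291]
eef_rot: [0.71, 0.704, -0.001, -0.001]
force: [-8.3, 0.1, 10.4]
gripper_width: -0.001
grasp_force: 6.2
```

View pics/w5.png

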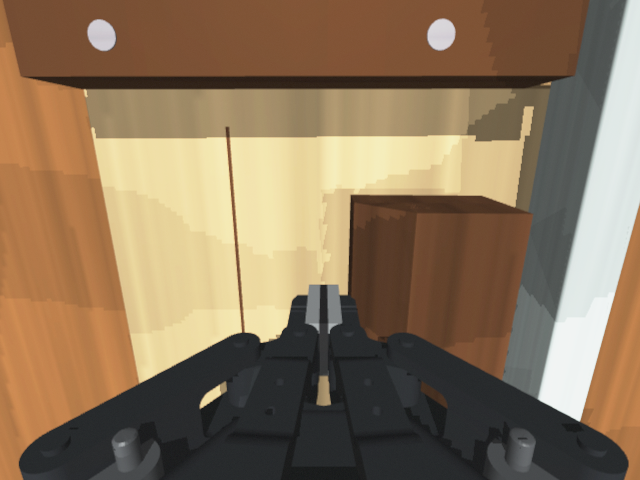

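The offcut is pushed squarely by the shut fingers. Its left front top corner is at (530,212), with the bar's face starting just right of it at about px 545 and a small gap left.

```bash
python3 - <<'E'
from h import *
ci=np.load("w5.npy",allow_pickle=True).item()
print(ray(ci,[[530,212],[512,330],[412,212],[408,330]],.058)[:,:2].round(4).tolist(),ray(ci,[[351,196],[350,280]],.038)[:,:2].round(4).tolist(),ray(ci,[[607,200],[575,330]],.058)[:,:2].round(4).tolist())
E
python3 -m handwheel '[{"x":0,"y":0.015,"z":0,"rx":0,"ry":0,"rz":0},{"x":0,"y":0.025,"z":0,"rx":0,"ry":0,"rz":0},{"x":0,"y":0.035,"z":0,"rx":0,"ry":0,"rz":0},{"x":0,"y":0.04,"z":0,"rx":0,"ry":0,"rz":0},{"x":0,"y":0.045,"z":0,"rx":0,"ry":0,"rz":0},{"x":0,"y":0.05,"z":0,"rx":0,"ry":0,"rz":0},{"x":0,"y":0.05,"z":0,"rx":0,"ry":0,"rz":0},{"x":0,"y":0.05,"z":0,"rx":0,"ry":0,"rz":0},{"x":0,"y":0.05,"z":0,"rx":0,"ry":0,"rz":0},{"x":0,"y":0.05,"z":0,"rx":0,"ry":0,"rz":0}]'
```

```text
[[0.6154, 0.215], [0.6162, 0.1693], [0.5752, 0.2153], [0.5767, 0.1696]] [[0.5559, 0.2178], [0.556, 0.1817]] [[0.6407, 0.2188], [0.6401, 0.1691]]
clock: 17.95
eef_pos: [0.5584, 0.1664, 0.0291]
eef_rot: [0.71, 0.704, -0.001, -0.001]
force: [-8.4, 0.4, 9.8]
gripper_width: 0.002
grasp_force: 5.2
```

```bash
python3 -m handwheel '[{"x":0,"y":0.003,"z":0,"rx":0,"ry":0,"rz":0},{"x":0,"y":0.006,"z":0,"rx":0,"ry":0,"rz":0},{"x":0,"y":0.009,"z":0,"rx":0,"ry":0,"rz":0},{"x":0,"y":0.012,"z":0,"rx":0,"ry":0,"rz":0},{"x":0,"y":0.015,"z":0,"rx":0,"ry":0,"rz":0},{"x":0,"y":0.015,"z":0,"rx":0,"ry":0,"rz":0},{"x":0,"y":0.015,"z":0,"rx":0,"ry":0,"rz":0},{"x":0,"y":0.015,"z":0,"rx":0,"ry":0,"rz":0},{"x":0,"y":0.015,"z":0,"rx":0,"ry":0,"rz":0},{"x":0,"y":0.015,"z":0,"rx":0,"ry":0,"rz":0}]'
```

```text
clock: 19.2
eef_pos: [0.5613, 0.1663, 0.0291]
eef_rot: [0.71, 0.704, -0.002, -0.002]
force: [-11.7, 0.4, 12.6]
gripper_width: 0.001
grasp_force: 8.2
```

```bash
python3 -m handwheel '[{"x":0,"y":0.003,"z":0,"rx":0,"ry":0,"rz":0},{"x":0,"y":0.006,"z":0,"rx":0,"ry":0,"rz":0},{"x":0,"y":0.009,"z":0,"rx":0,"ry":0,"rz":0},{"x":0,"y":0.012,"z":0,"rx":0,"ry":0,"rz":0},{"x":0,"y":0.015,"z":0,"rx":0,"ry":0,"rz":0},{"x":0,"y":0.018,"z":0,"rx":0,"ry":0,"rz":0},{"x":0,"y":0.018,"z":0,"rx":0,"ry":0,"rz":0},{"x":0,"y":0.018,"z":0,"rx":0,"ry":0,"rz":0},{"x":0,"y":0.018,"z":0,"rx":0,"ry":0,"rz":0},{"x":0,"y":0.018,"z":0,"rx":0,"ry":0,"rz":0}]'
```

```text
clock: 20.45
eef_pos: [0.5636, 0.1661, 0.029]
eef_rot: [0.71, 0.704, -0.004, -0.004]
force: [-22.1, 0.0, 22.6]
gripper_width: 0.002
grasp_force: 14.0
```

```bash
python3 -m handwheel '[{"x":0,"y":-0.005,"z":0,"rx":0,"ry":0,"rz":0},{"x":0,"y":-0.01,"z":0,"rx":0,"ry":0,"rz":0},{"x":0,"y":-0.011,"z":0,"rx":0,"ry":0,"rz":0},{"x":0,"y":-0.011,"z":0,"rx":0,"ry":0,"rz":0},{"x":0,"y":-0.011,"z":0,"rx":0,"ry":0,"rz":0},{"x":0,"y":-0.011,"z":0,"rx":0,"ry":0,"rz":0},{"x":0,"y":-0.011,"z":0,"rx":0,"ry":0,"rz":0},{"x":0,"y":-0.011,"z":0,"rx":0,"ry":0,"rz":0},{"x":0,"y":-0.011,"z":0,"rx":0,"ry":0,"rz":0},{"x":0,"y":-0.011,"z":0,"rx":0,"ry":0,"rz":0}]'
python3 - <<'E'
from h import *
from station import robot
np.save("w6.npy",robot.camera_info("wrist"),allow_pickle=True);a=robot.grab_frame("wrist");cv2.imwrite("pics/w6raw.png",a)
s=robot.grab_frame("scene")
cv2.imwrite("pics/w6.png",np.hstack([cv2.resize(a[150:450,270:640],(400,324)),cv2.resize(s[180:280,305:425],(389,324),interpolation=2)]))
E
```

```text
clock: 21.7
eef_pos: [0.5634, 0.1662, 0.0291]
eef_rot: [0.71, 0.704, -0.002, -0.002]
force: [-11.9, -0.2, 14.5]
gripper_width: 0.001
grasp_force: 8.2
```

View pics/w6.png

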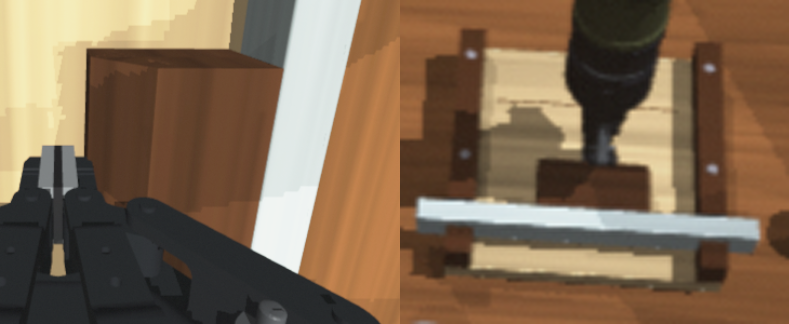

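The picture shows the offcut's front edge flush along the bar and the bar still in its slots. The upward force suggests that a gripper knuckle, not the tip, is touching the bevel. I'll retreat, tilt 45° and press axially with the fingertips.

```bash
python3 -m handwheel '[{"x":0,"y":-0.07,"z":0,"rx":0,"ry":0,"rz":0},{"x":0,"y":-0.15,"z":0,"rx":0,"ry":0,"rz":0},{"x":0,"y":-0.2,"z":-0.05,"rx":0,"ry":0,"rz":0},{"x":0,"y":-0.2,"z":-0.15,"rx":-0.05,"ry":0,"rz":0},{"x":0,"y":-0.2,"z":-0.25,"rx":-0.1,"ry":0,"rz":0},{"x":0,"y":-0.2,"z":-0.25,"rx":-0.15,"ry":0,"rz":0},{"x":0,"y":-0.2,"z":-0.25,"rx":-0.2,"ry":0,"rz":0},{"x":0,"y":-0.2,"z":-0.25,"rx":-0.25,"ry":0,"rz":0},{"x":0,"y":-0.2,"z":-0.25,"rx":-0.25,"ry":0,"rz":0},{"x":0,"y":-0.2,"z":-0.25,"rx":-0.25,"ry":0,"rz":0}]'
python3 - <<'E'
from h import *
from station import robot
o=robot.get_obs();M=R.from_quat(o["eef_rot"]).as_matrix();print(o["joint_positions"].round(3),M.round(3).tolist())
np.save("w7.npy",robot.camera_info("wrist"),allow_pickle=True);a=robot.grab_frame("wrist");cv2.imwrite("pics/w7.png",a)
t=np.array([.586,.166,.048]);n=np.array([1,0,-1])/2**.5
print("to 25mm off bevel, tool units",(M.T@(t-.025*n-o["eef_pos"])/.3).round(3))
E
```

```text
clock: 23.05
eef_pos: [0.5304, 0.1884, 0.1248]
eef_rot: [0.666, 0.653, 0.245, 0.265]
force: [-0.3, -0.2, 0.7]
gripper_width: -0.002
grasp_force: 0.0
[ 0.575 -0.03  -1.025 -0.06  -0.405  2.03 ] [[0.027, 0.74, 0.672], [0.999, -0.006, -0.034], [-0.021, 0.673, -0.739]]
to 25mm off bevel, tool units [-0.067 -0.039  0.233]
```

View pics/w7.png

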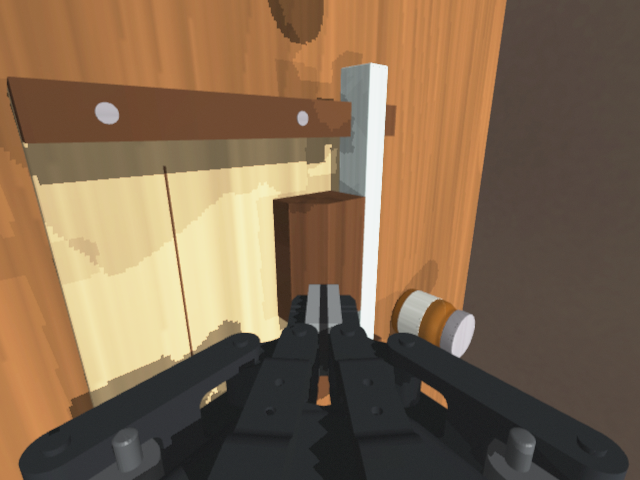

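The view shows the offcut's front edge still against the bar, with its left top corner at (363,195), and the jar well clear. Joint 3 is at its limit, so I tilt back to about 30°.

```bash
python3 -m handwheel '[{"x":0,"y":0,"z":0,"rx":0.03,"ry":0,"rz":0},{"x":0,"y":0,"z":0,"rx":0.06,"ry":0,"rz":0},{"x":0,"y":0,"z":0,"rx":0.09,"ry":0,"rz":0},{"x":0,"y":0,"z":0,"rx":0.09,"ry":0,"rz":0},{"x":0,"y":0,"z":0,"rx":0.09,"ry":0,"rz":0},{"x":0,"y":0,"z":0,"rx":0.09,"ry":0,"rz":0},{"x":0,"y":0,"z":0,"rx":0.09,"ry":0,"rz":0},{"x":0,"y":0,"z":0,"rx":0.09,"ry":0,"rz":0},{"x":0,"y":0,"z":0,"rx":0.09,"ry":0,"rz":0},{"x":0,"y":0,"z":0,"rx":0.09,"ry":0,"rz":0}]'
python3 - <<'E'
from h import *
from station import robot
o=robot.get_obs();M=R.from_quat(o["eef_rot"]).as_matrix();print(o["joint_positions"].round(3),M.round(3).tolist())
t=np.array([.586,.166,.048]);n=np.array([1,0,-1])/2**.5
print("to 25mm off bevel, tool units",(M.T@(t-.025*n-o["eef_pos"])/.3).round(3))
yaw=-.01;a=np.radians(30);zt=np.array([np.sin(a)*np.cos(yaw),np.sin(a)*np.sin(yaw),-np.cos(a)]);xt=np.array([-np.sin(yaw),np.cos(yaw),0]);T=np.c_[xt,np.cross(zt,xt),zt]
print("turn", (R.from_matrix(M.T@T).as_rotvec()/np.pi).round(3))
E
```

```text
clock: 24.35
eef_pos: [0.5313, 0.1891, 0.126]
eef_rot: [0.696, 0.681, 0.152, 0.17]
force: [0.3, -0.6, 0.2]
gripper_width: -0.002
grasp_force: 0.0
[ 0.477  0.033 -0.757  0.38  -0.231  2.024] [[0.028, 0.896, 0.442], [0.999, -0.016, -0.03], [-0.02, 0.443, -0.896]]
to 25mm off bevel, tool units [-0.069  0.023  0.237]
turn [-0.021  0.008 -0.002]
```

```bash
python3 -m handwheel '[{"x":-0.069,"y":0.005,"z":0.04,"rx":-0.021,"ry":0.008,"rz":-0.002},{"x":-0.069,"y":0.01,"z":0.08,"rx":-0.021,"ry":0.008,"rz":-0.002},{"x":-0.069,"y":0.015,"z":0.12,"rx":-0.021,"ry":0.008,"rz":-0.002},{"x":-0.069,"y":0.02,"z":0.16,"rx":-0.021,"ry":0.008,"rz":-0.002},{"x":-0.069,"y":0.023,"z":0.2,"rx":-0.021,"ry":0.008,"rz":-0.002},{"x":-0.069,"y":0.023,"z":0.237,"rx":-0.021,"ry":0.008,"rz":-0.002},{"x":-0.069,"y":0.023,"z":0.237,"rx":-0.021,"ry":0.008,"rz":-0.002},{"x":-0.069,"y":0.023,"z":0.237,"rx":-0.021,"ry":0.008,"rz":-0.002},{"x":-0.069,"y":0.023,"z":0.237,"rx":-0.021,"ry":0.008,"rz":-0.002},{"x":-0.069,"y":0.023,"z":0.237,"rx":-0.021,"ry":0.008,"rz":-0.002}]'
cat > st.py <<'E'
from h import *
from station import robot
o=robot.get_obs();M=R.from_quat(o["eef_rot"]).as_matrix();print(o["joint_positions"].round(3),M.round(3).tolist())
n=np.array([1,0,-1])/2**.5
print("10mm along bevel normal, tool units",(M.T@n*.01/.3).round(4),"tip to bevel mm",(n@(np.array([.586,.166,.048])-o["eef_pos"])*1000).round(1))
E
python3 st.py
```

```text
clock: 25.6
eef_pos: [0.5685, 0.1662, 0.0661]
eef_rot: [0.686, 0.679, 0.183, 0.185]
force: [0.3, -0.4, -0.2]
gripper_width: 0.0
grasp_force: 0.0
[ 0.395  0.139 -0.863  0.08  -0.199  1.926] [[0.01, 0.865, 0.501], [1.0, -0.009, -0.005], [-0.0, 0.501, -0.865]]
10mm along bevel normal, tool units [0.0002 0.0086 0.0322] tip to bevel mm 25.2
```

```bash
python3 -m handwheel '[{"x":0,"y":0.003,"z":0.01,"rx":0,"ry":0,"rz":0},{"x":0,"y":0.005,"z":0.02,"rx":0,"ry":0,"rz":0},{"x":0,"y":0.008,"z":0.03,"rx":0,"ry":0,"rz":0},{"x":0,"y":0.01,"z":0.037,"rx":0,"ry":0,"rz":0},{"x":0,"y":0.012,"z":0.044,"rx":0,"ry":0,"rz":0},{"x":0,"y":0.013,"z":0.05,"rx":0,"ry":0,"rz":0},{"x":0,"y":0.015,"z":0.055,"rx":0,"ry":0,"rz":0},{"x":0,"y":0.016,"z":0.06,"rx":0,"ry":0,"rz":0},{"x":0,"y":0.017,"z":0.064,"rx":0,"ry":0,"rz":0},{"x":0,"y":0.017,"z":0.064,"rx":0,"ry":0,"rz":0}]'; python3 st.py
```

```text
clock: 26.85
eef_pos: [0.5823, 0.1659, 0.0515]
eef_rot: [0.686, 0.679, 0.182, 0.184]
force: [-0.1, 0.0, 0.2]
gripper_width: -0.002
grasp_force: 0.0
[ 0.383  0.187 -0.85   0.043 -0.193  1.915] [[0.01, 0.866, 0.501], [1.0, -0.009, -0.006], [-0.0, 0.501, -0.866]]
10mm along bevel normal, tool units [0.0003 0.0086 0.0322] tip to bevel mm 5.1
```

```bash
python3 -m handwheel '[{"x":0,"y":0.001,"z":0.003,"rx":0,"ry":0,"rz":0},{"x":0,"y":0.002,"z":0.006,"rx":0,"ry":0,"rz":0},{"x":0,"y":0.003,"z":0.009,"rx":0,"ry":0,"rz":0},{"x":0,"y":0.003,"z":0.012,"rx":0,"ry":0,"rz":0},{"x":0,"y":0.004,"z":0.015,"rx":0,"ry":0,"rz":0},{"x":0,"y":0.005,"z":0.018,"rx":0,"ry":0,"rz":0},{"x":0,"y":0.005,"z":0.02,"rx":0,"ry":0,"rz":0},{"x":0,"y":0.005,"z":0.02,"rx":0,"ry":0,"rz":0},{"x":0,"y":0.005,"z":0.02,"rx":0,"ry":0,"rz":0},{"x":0,"y":0.005,"z":0.02,"rx":0,"ry":0,"rz":0}]'; python3 st.py
```

```text
clock: 28.1
eef_pos: [0.5855, 0.1659, 0.049]
eef_rot: [0.686, 0.68, 0.183, 0.185]
force: [-29.3, -3.0, 38.2]
gripper_width: -0.002
grasp_force: 23.8
[ 0.38   0.196 -0.847  0.036 -0.192  1.912] [[0.01, 0.865, 0.501], [1.0, -0.008, -0.005], [-0.001, 0.501, -0.865]]
10mm along bevel normal, tool units [0.0002 0.0086 0.0322] tip to bevel mm 1.0
```

```bash
python3 -m handwheel '[{"x":0,"y":-0.0006,"z":-0.0025,"rx":0,"ry":0,"rz":0},{"x":0,"y":-0.0012,"z":-0.0047,"rx":0,"ry":0,"rz":0},{"x":0,"y":-0.0012,"z":-0.0047,"rx":0,"ry":0,"rz":0},{"x":0,"y":-0.0012,"z":-0.0047,"rx":0,"ry":0,"rz":0},{"x":0,"y":-0.0012,"z":-0.0047,"rx":0,"ry":0,"rz":0},{"x":0,"y":-0.0012,"z":-0.0047,"rx":0,"ry":0,"rz":0},{"x":0,"y":-0.0012,"z":-0.0047,"rx":0,"ry":0,"rz":0},{"x":0,"y":-0.0012,"z":-0.0047,"rx":0,"ry":0,"rz":0},{"x":0,"y":-0.0012,"z":-0.0047,"rx":0,"ry":0,"rz":0},{"x":0,"y":-0.0012,"z":-0.0047,"rx":0,"ry":0,"rz":0}]'; python3 st.py
```

```text
clock: 29.35
eef_pos: [0.5852, 0.1659, 0.0492]
eef_rot: [0.686, 0.68, 0.182, 0.185]
force: [-15.3, -2.2, 18.6]
gripper_width: -0.003
grasp_force: 12.2
[ 0.38   0.195 -0.848  0.036 -0.192  1.913] [[0.01, 0.865, 0.501], [1.0, -0.008, -0.005], [-0.0, 0.501, -0.865]]
10mm along bevel normal, tool units [0.0002 0.0086 0.0322] tip to bevel mm 1.4
```

```bash
python3 -m handwheel '[{"x":0,"y":-0.0002,"z":-0.0017,"rx":0,"ry":0,"rz":0},{"x":0,"y":-0.0002,"z":-0.0017,"rx":0,"ry":0,"rz":0},{"x":0,"y":-0.0002,"z":-0.0017,"rx":0,"ry":0,"rz":0},{"x":0,"y":-0.0002,"z":-0.0017,"rx":0,"ry":0,"rz":0},{"x":0,"y":-0.0002,"z":-0.0017,"rx":0,"ry":0,"rz":0},{"x":0,"y":-0.0002,"z":-0.0017,"rx":0,"ry":0,"rz":0},{"x":0,"y":-0.0002,"z":-0.0017,"rx":0,"ry":0,"rz":0},{"x":0,"y":-0.0002,"z":-0.0017,"rx":0,"ry":0,"rz":0},{"x":0,"y":-0.0002,"z":-0.0017,"rx":0,"ry":0,"rz":0},{"x":0,"y":-0.0002,"z":-0.0017,"rx":0,"ry":0,"rz":0}]'
python3 - <<'E'
from h import *
from station import robot
np.save("w8.npy",robot.camera_info("wrist"),allow_pickle=True);a=robot.grab_frame("wrist");s=robot.grab_frame("scene")
cv2.imwrite("pics/w8.png",np.hstack([cv2.resize(a,(432,324)),cv2.resize(s[180:280,305:417],(363,324),interpolation=2)]))
print(robot.get_obs()["force"])
E
```

```text
clock: 30.6
eef_pos: [0.585, 0.1659, 0.0493]
eef_rot: [0.686, 0.679, 0.182, 0.185]
force: [-10.9, -1.8, 12.9]
gripper_width: -0.004
grasp_force: 8.3
[-10.71283718   0.18067608  13.36018254]
```

View pics/w8.png

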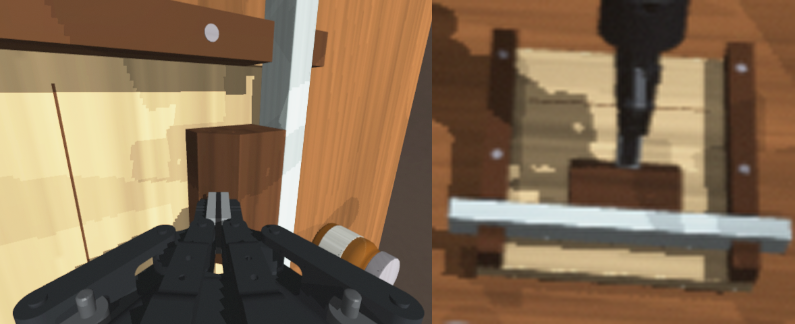

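The fingertips press the bevel with 10.8 N forward and 13 N down. The offcut is flush along the bar, and the bar is seated in both slots.

```bash
python3 -c "
from station import robot
print(robot.hand_in())"
```

```text
the job is handed in; nothing more can be done
None
```

I handed the job in at about 31 s on the clock, with the bar seated and let go in both slots, the offcut flush against it, and the fingertips holding about 11 N forward and 13 N down on the bevel; pressing overshot briefly to about 29 N forward and 38 N down before I eased it off, and no verdict came back.

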